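# Hook the strainer out of the soak well

### The job

Take the hook picker from its stand and use it to lift the small strainer by its wire bail out of the deep, drained soak well, touching the strainer with the picker only. Set it down gently, upright on the steel drip tray, without dropping it or letting it fall. Then unhook the picker and put it back in its stand the way you found it.

Things in the scene. Friction and masses are not known exactly. Their poses are not given: they have to be found in the camera images.
- picker: Steel hook picker, black handle, hung upright by its collar in a slotted stand 135 high. mm, z up, origin on shaft axis under 44 sq x 6 collar. Handle z 6..56, 40 (x) by 22 (y): grip its y faces. Shaft 8 round down to z -120. Prong 8 wide to x=36, z -120..-114; end x 30..36 upturned to -108; wire rests at x 4..30. Slot: x -14..46, 24 wide (y): hook passes straight up/down.
- strainer: Brass strainer: round body 44 mm wide, 24 high, and a 5 mm wire bail. Origin centre of underside, z up. Bail stands in the y-z plane: legs at y=+-20, arch top nearly flat, underside z=55, top z=60; open below from z=24 to 55. Its y lies across the well within 15 deg, so hook it along the well's x. 0.12 kg. Another like well holds a brass plug with a knob, no bail: not wanted.
- well: Soak well with the strainer on its floor: fixed open-topped steel box, 128 mm (x) by 64 (y) by 140 high, walls and floor 4 mm, inside 120 by 56; thin lip 4 mm out on the long sides. Origin centre of underside, on the table, z up. Its x points away from the robot within 20 deg. Strainer stands 5 to 25 mm off centre to +x; the -x side is free to let the hook down.
- tray: Square steel drip tray, 120 x 120 mm, fixed on the table; floor top at z = 4 mm, rim 4 mm thick and 12 mm high. Origin: centre of its underside; z up.
Things that resemble listed ones, but are neither listed nor needed, are in the scene too. There is more than one size of the strainer; the one meant has the size given above.

How it is judged:
By the outcome, as a careful person would: the job done as asked, in the order asked, and still so for the second after the job is handed in, with the robot touching nothing.
It also fails if it takes over 72 s, if anything falls off the work surface, if the arm or the gripper's body presses on something with over 40 N, if the wrist force passes 120 N, or if a joint passes its speed limit or range.

### The arm

A 6-joint arm with a two-finger parallel gripper is mounted at the origin on the work surface. World frame = base frame: x ahead of the robot, y to its left, z up, the work surface at z = 0. Lengths are in mm, angles in rad, forces in N, time in s.
With the tool pointing down it reaches from about 275 to 750 mm from the base axis. Payload 10.2 kg.
Tool frame: the origin (TCP) lies between the finger pads; the fingertips stand 17 mm ahead of it and the grasp point (between the pads) lies 2 mm behind it (tips_ahead is the distance from the TCP to the fingertips, in mm); z points along the fingers, y is the line along which they close (so a half turn about z gives the same grasp; the last joint's range is limited). The gripper opens to 85 mm and grips with 20 to 120 N. Pads are 22 mm wide; open, the fingers measure 114 mm over their backs; the gripper's body (76 mm by 85 mm) begins 54 mm behind the grasp point. The pads swing forward as they close: fully open they stand 13 mm farther back than shut.
Start: joints at [1.048, 0.313, 1.498, -0, 1.331, -0.223], TCP at [155.061, 501.585, 248.294] pointing down, gripper open.
Joint ranges: [-2.94, 2.94], [-0.97, 2.17], [0.19, 2.56], [-1.23, 4.37], [0.02, 3.11], [-2.88, 2.88]. Speed limits (rad/s): [2.39, 2.39, 3.01, 3.14, 3.14, 3.14].

### API

Orientations are given as a unit quaternion [w, x, y, z].
In Python, from rig import sense, capture, finish_job, boxes_of, tips_ahead gives the robot as it stands.
- The arm moves only by the tool drive_tool, never from a script. Its argument "commands" is text: rows parted by semicolons, each of 7 numbers parted by spaces: the shift along the world's x, y, z in units of 0.1 m (1.0 is 0.1 m), then the turn, a rotation vector about the world's x, y, z in units of pi/4 rad (1.0 is pi/4 rad), then the opening in per cent of the stroke, from 0 (shut) to 100 (fully open). A call has 1 to 20 rows; each row shifts and turns the commanded pose from where the row before left it; what a row does not reach is not made up. A row lasts 1/12 s, in which the tool goes at most 41.7 mm and 7.16 degrees, less where a joint would pass 70% of its speed; a pose out of reach is approached as far as the arm can. A call with a number of a shift or a turn outside -1 to 1 is refused whole. A call with a gripper value outside its range is refused whole. The fingers move at their own pace and stop on an object; "force" is the grip in N (left out, the last holds). Time passes only in rows, so rows that do not move let the fingers close. It gives the time, the measured TCP pose, the force, the opening and the grip force at its end, in the units of the state.
- sense(): the state, without advancing time (a new reading comes with each control period).
- capture(name): name is "scene" or "top"; returns a dict with "pixels" (384x512x3 uint8, blue, green, red), "fov_y" (degrees; the focal length in pixels is half the picture's height over the tangent of half this angle, whatever the lens; pixels are square), "cx", "cy" (the principal point, pixels), "k1" (the pictures are not rectified: a ray, as slopes to the right and down, at radius r is drawn at 1 + k1 r^2 times it, then the intrinsics apply), "position" and "attitude" of the camera in the world. Camera axes: x right, y down, z forward; pixel columns grow to the right and rows downward; lengths in mm; the calibration is good to about 2 mm. A picture is of the moment at which its call begins. There is no depth.
- finish_job(): hands the job in; it is judged then, once.
Trained networks look in a picture, given as the dict that the camera call returned (one of the last four; its "shot" number tells which), for a name from the list of things; names that differ only in an ending like _2 or _b are one class to them, and where a whole thing is asked for, a point or a joint stands for the part that bears it (a point fixed in the world has none). Each returns a list of dicts, best first, with "confidence" (0 to 1); they miss things now and then, are a little off and sometimes report something else, mostly with a low value. They report only what shows in the picture. A call takes as long as a camera call. They do not tell look-alikes from the thing itself.
- boxes_of(picture, name): "position" ([column, row] in pixels, amid what is visible of it).
The state is a dict: "time_s": time; "joints": joint angles; "dq": joint speeds; "tau": joint torques, N m; "eef_pos": TCP position; "ee_rot": TCP orientation; "force": force on the tool from outside, world axes, zero at the start; "wrist_torque": the same for the moment, N m; "grip_width": opening from 0.0 (shut) to 1.0 (fully open); "grip_force": force on a finger pad.
Only numpy, scipy, OpenCV 4.12 (cv2) and the standard library are available. Lean on these libraries where they do the work, as an engineer would, in place of code of your own. Each camera call takes 0.05 s, during which the arm holds its last target. There are 200 camera calls.

## Working session

There is one attempt and no reset: what is moved stays moved. The work goes in short steps, Python scripts to look and compute and a tool call to move; the robot and the scene stay as the last step left them, time stands still between calls to the robot, and variables do not carry over. Pictures are saved under pics/ and viewed, at most 10 in all, crops included, and the job is handed in when it is done.

Besides the shell and the picture viewer there is one more tool, called after "Request:" by a JSON object that holds its "fn" and its "kwargs", one argument or row to a line. drive_tool: Moves the arm, as the interface text tells. Shifts and turns lie within -1 to 1; 1 stands for 0.1 m of shift or pi/4 rad of turn. Its arguments: {"type":"object","properties":{"commands":{"type":"string"},"force":{"type":"number"}},"required":["commands"]}

```bash
ls; mkdir -p pics; python3 - <<'E'
from rig import *
import cv2
s=sense();print(s)
for n in("scene","top"):
    p=capture(n);cv2.imwrite(f"pics/{n}1.png",p["pixels"])
    print({k:v for k,v in p.items() if k!="pixels"})
    for o in("picker","strainer","well","tray"):
        print(o,[(d["position"],round(d["confidence"],2)) for d in boxes_of(p,o)])
E
```

```text
pics
{'time_s': 0.0, 'joints': array([ 1.04756751e+00,  3.13413353e-01,  1.49844454e+00,  1.75471891e-05,
        1.33101900e+00, -2.23434569e-01]), 'dq': array([-0.00034418,  0.00180822,  0.00034069, -0.00045297, -0.00059229,
       -0.00080915]), 'tau': array([-5.58795891e-04, -4.12274802e+01, -2.59731728e+01, -3.08347435e-04,
        4.38948919e-03, -7.44614226e-06]), 'eef_pos': array([154.94517804, 501.35964521, 247.75101308]), 'ee_rot': array([-2.42128020e-04,  1.49338447e-01,  9.88785930e-01, -5.94781111e-04]), 'force': array([ 0.04077017,  0.27112621, -0.00752222]), 'wrist_torque': array([ 0.04682753, -0.01686289, -0.00663459]), 'grip_force': 0.0, 'grip_width': 1.0000234160680639}
{'fov_y': 50.74771154879295, 'cx': 256.49358924596294, 'cy': 194.17957755362605, 'k1': -0.09290584091514835, 'position': array([1171.16107114, -174.70627182,  747.24713725]), 'attitude': array([-0.31171051,  0.75308296,  0.53585927, -0.22035755]), 'shot': 1}
picker [([128.6, 202.3], 0.78)]
strainer [([331.0, 242.3], 0.84), ([285.4, 253.6], 0.53)]
well [([289.3, 192.0], 0.82)]
tray [([345.2, 179.3], 0.55)]
{'fov_y': 44.30146282534134, 'cx': 255.7611538640941, 'cy': 190.96313310287954, 'k1': 0.01052847861349209, 'position': array([ 371.51909685,   31.56837799, 1149.66665629]), 'attitude': array([ 0.07339208, -0.69484437,  0.71218589, -0.06779497]), 'shot': 2}
picker [([382.8, 197.9], 0.62)]
strainer [([197.2, 153.5], 0.88), ([238.9, 158.0], 0.57), ([224.4, 201.2], 0.54)]
well [([216.4, 202.2], 0.64)]
tray [([140.3, 240.1], 0.67)]
```

```bash
python3 - <<'E'
import cv2
for n in("scene","top"):
    a=cv2.imread(f"pics/{n}1.png");cv2.imwrite(f"pics/{n}1b.png",cv2.resize(a,(800,600),interpolation=cv2.INTER_CUBIC))
E
```

```text
(no output)
```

View pics/scene1b.png

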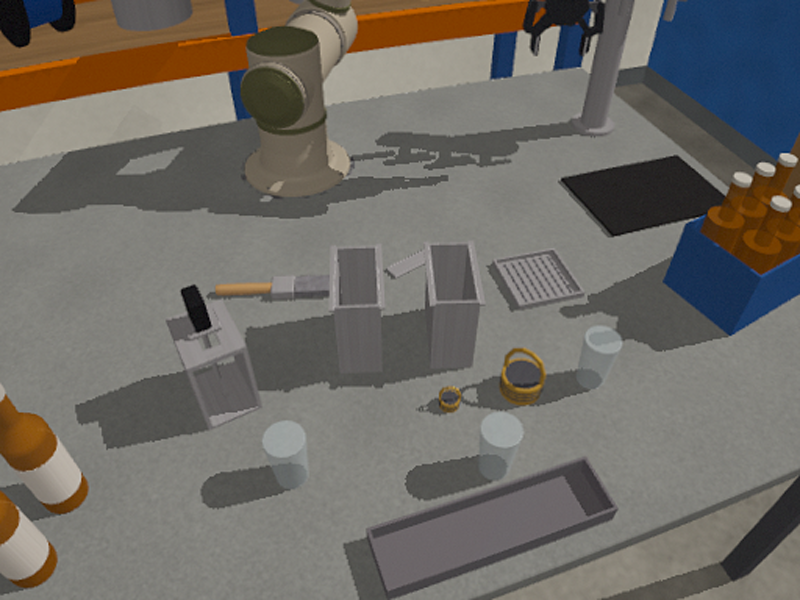

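View pics/top1b.png

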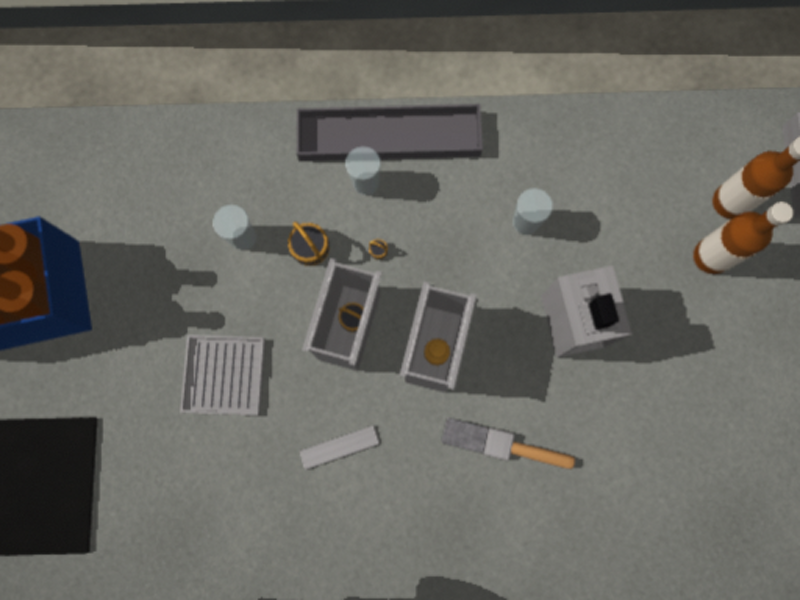

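The scene view shows the picker in its stand at (200,310). The two wells are at (357,300) and (453,300), the tray is at (538,278), and two free-standing strainers are at (522,375) and (450,398). In the top view the candidates are a big strainer (308,242), a small one (377,248), one inside the left well (350,316) with a bail, and a plug in the right well (437,352). I choose the one in the left well and will check it with a close crop.

```bash
cat > h.py <<'E'
import numpy as np, cv2
from scipy.spatial.transform import Rotation as R
def K(p):
    f=p["pixels"].shape[0]/2/np.tan(np.radians(p["fov_y"])/2)
    return np.array([[f,0,p["cx"]],[0,f,p["cy"]],[0,0,1.]]),np.array([p["k1"],0,0,0.])
def rot(q): return R.from_quat(np.roll(q,-1)).as_matrix()
def unproj(p,uv,z):
    k,d=K(p); n=cv2.undistortPoints(np.array(uv,float).reshape(-1,1,2),k,d).reshape(-1,2)
    r=np.c_[n,np.ones(len(n))]@rot(p["attitude"]).T
    c=np.array(p["position"]); return c+r*((np.asarray(z)-c[2])/r[:,2])[:,None]
def proj(p,X):
    k,d=K(p); M=rot(p["attitude"]).T
    return cv2.projectPoints(np.array(X,float).reshape(-1,1,3),cv2.Rodrigues(M)[0],-M@p["position"],k,d)[0].reshape(-1,2)
E
python3 - <<'E'
import cv2,numpy as np
a=cv2.imread("pics/top1.png")
c=lambda x,y,w,h,s:cv2.resize(a[y:y+h,x:x+w],(w*s,h*s),interpolation=cv2.INTER_CUBIC)
o=np.zeros((600,800,3),np.uint8)
o[:,:400]=c(190,162,50,75,8); o[:,400:]=c(350,165,50,75,8)
cv2.imwrite("pics/crop1.png",o)
E
```

```text
(no output)
```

View pics/crop1.png

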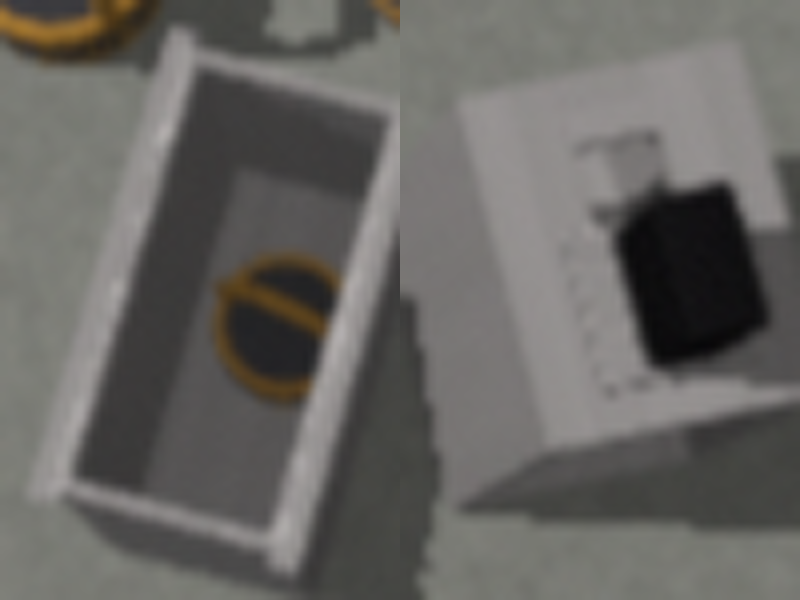

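The left well at (345,312) holds the bailed strainer, with the bail running (225,285)→(330,330) in the crop. That is the target. The picker handle is black at (600,310), and its slot opens away from the robot. Next I fit the poses.

```bash
cat > fit.py <<'E'
from h import *
from rig import *
from scipy.optimize import minimize,least_squares
ps=[capture("top"),capture("scene")]
def box(x,y,yaw,bx):
    P=np.array([[a,b,c] for a in bx[0] for b in bx[1] for c in bx[2]],float)
    c,s=np.cos(yaw),np.sin(yaw); return np.c_[x+c*P[:,0]-s*P[:,1],y+s*P[:,0]+c*P[:,1],P[:,2]]
# handle silhouette
masks=[]
for p,(x,y,w,h) in zip(ps,[(355,175,60,50),(110,175,35,40)]):
    m=np.zeros((384,512),np.uint8); m[y:y+h,x:x+w]=(p["pixels"][y:y+h,x:x+w].max(2)<45); 
    n,l,st,ce=cv2.connectedComponentsWithStats(m); i=1+st[1:,4].argmax(); masks.append((l==i).astype(float)); print(st[i],ce[i])
def sil(p,X,S=8):
    h=cv2.convexHull((proj(p,X)).astype(np.float32)).reshape(-1,2)
    im=np.zeros((384*S//4,512*S//4),np.uint8)
    im=np.zeros((384,512),np.uint8); cv2.fillConvexPoly(im,np.round(h*256).astype(np.int32),255,cv2.LINE_AA,8); return im/255.
def cost(v): return sum(np.abs(sil(p,box(*v,[(-20,20),(-11,11),(v0+6,v0+56)]))-m).sum() for p,m in zip(ps,masks))
v0=135
x0=unproj(ps[0],[[386,199]],166)[0]; print("init",x0)
best=min((minimize(cost,[x0[0]+dx,x0[1]+dy,np.radians(a)],method="Nelder-Mead",options=dict(initial_simplex=[[x0[0]+dx,x0[1]+dy,np.radians(a)],[x0[0]+dx+6,x0[1]+dy,np.radians(a)],[x0[0]+dx,x0[1]+dy+6,np.radians(a)],[x0[0]+dx,x0[1]+dy,np.radians(a+8)]])) for dx in(-4,4) for dy in(-4,4) for a in(5,15,25)),key=lambda r:r.fun)
print("picker",best.x[:2],np.degrees(best.x[2]),best.fun,[m.sum() for m in masks])
# stand top corners
cr=lambda q,ox,oy:np.array(q)/8.+[ox,oy]-0.5+0.0625
T=ps[0]
print("stand top",unproj(T,cr([[62,100],[335,42],[388,225],[150,445]],350,165),135).round(1))
W=unproj(T,cr([[197,65],[390,115],[278,535],[75,485]],190,162),140); print("well in",W.round(1),W.mean(0).round(1))
f=W[:2].mean(0)-W[2:].mean(0); print("well yaw",np.degrees(np.arctan2(f[1],f[0])),np.linalg.norm(f),np.linalg.norm(W[0]-W[1]))
B=unproj(T,cr([[225,285],[325,325]],190,162),[64,64]);print("bail",B.round(1))
print("rim arc",unproj(T,cr([[290,255],[217,325],[280,400]],190,162),28).round(1))
t=boxes_of(T,"tray")[0]["position"];print("tray",unproj(T,[t],8))
print("tray corners",unproj(T,np.array([[187,336],[264,338],[260,414],[182,411]])*.64,12).round(1))
E
python3 fit.py
```

```text
[377 189  19  22 300] [385.98666667 199.15333333]
[116 183  19  30 312] [125.09935897 197.11217949]
init [ 546.61187111 -237.69123699  166.        ]
picker [ 544.60891011 -237.96328054] 6.247819943223942 215.17254901960783 [np.float64(300.0), np.float64(312.0)]
stand top [[ 602.8 -187.1  135. ]
 [ 617.2 -263.2  135. ]
 [ 565.5 -273.5  135. ]
 [ 506.6 -204.5  135. ]]
well in [[626.5 127.7 140. ]
 [611.   74.7 140. ]
 [495.8 106.7 140. ]
 [510.7 161.4 140. ]] [561.  117.6 140. ]
well yaw -15.861120217201975 120.06657182858144 55.23319640680078
bail [[579.1 127.2  64. ]
 [566.5  98.   64. ]]
rim arc [[594.7 110.5  28. ]
 [573.7 132.8  28. ]
 [550.4 114.   28. ]]
tray [[488.86313228 313.92830636   8.        ]]
tray corners [[550.8 371.4  12. ]
 [544.6 251.   12. ]
 [427.4 255.5  12. ]
 [434.9 375.1  12. ]]
```

```bash
cat > fit2.py <<'E'
exec(open("fit.py").read().split("# stand top")[0])
for th in (45,60,80):
    masks=[]
    for p,(x,y,w,h) in zip(ps,[(374,185,26,30),(112,178,26,38)]):
        m=np.zeros((384,512),np.uint8); m[y:y+h,x:x+w]=(p["pixels"][y:y+h,x:x+w].max(2)<th)
        n,l,st,ce=cv2.connectedComponentsWithStats(m); i=1+st[1:,4].argmax(); masks.append((l==i).astype(float))
    for a in (10.5,):
        X=box(546,-238,np.radians(a),[(-20,20),(-11,11),(141,191)])
        print(th,[m.sum() for m in masks],[sil(p,X).sum() for p in ps],[np.argwhere(m).mean(0)[::-1] for m in masks],[np.argwhere(sil(p,X)>.5).mean(0)[::-1] for p in ps])
o=np.zeros((600,800,3),np.uint8)
X=box(546,-238,np.radians(10.5),[(-20,20),(-11,11),(141,191)])
for j,(p,(x,y)) in enumerate(zip(ps,[(350,165),(100,165)])):
    im=cv2.resize(p["pixels"][y:y+75,x:x+50],(400,600),interpolation=cv2.INTER_CUBIC)
    h=cv2.convexHull((proj(p,X)).astype(np.float32)).reshape(-1,2)
    cv2.polylines(im,[np.round((h-[x,y]+.5)*8).astype(np.int32)],True,(0,255,0)); o[:,j*400:j*400+400]=im
cv2.imwrite("pics/ov1.png",o)
E
python3 fit2.py
```

```text
[377 189  19  22 300] [385.98666667 199.15333333]
[116 183  19  30 311] [125.12861736 197.1414791 ]
init [ 546.61187111 -237.69123699  166.        ]
picker [ 544.44752287 -237.87337059] 6.006062788638525 215.63529411764705 [np.float64(300.0), np.float64(311.0)]
45 [np.float64(300.0), np.float64(311.0)] [np.float64(409.078431372549), np.float64(439.2745098039216)] [array([385.98666667, 199.15333333]), array([125.12861736, 197.1414791 ])] [array([386.40342298, 199.12469438]), array([125.23755656, 196.96606335])]
60 [np.float64(324.0), np.float64(326.0)] [np.float64(409.078431372549), np.float64(439.2745098039216)] [array([386.00617284, 199.08024691]), array([125.03374233, 197.25766871])] [array([386.40342298, 199.12469438]), array([125.23755656, 196.96606335])]
80 [np.float64(367.0), np.float64(354.0)] [np.float64(409.078431372549), np.float64(439.2745098039216)] [array([386.35694823, 199.4986376 ]), array([125.05367232, 197.06497175])] [array([386.40342298, 199.12469438]), array([125.23755656, 196.96606335])]
```

View pics/ov1.png

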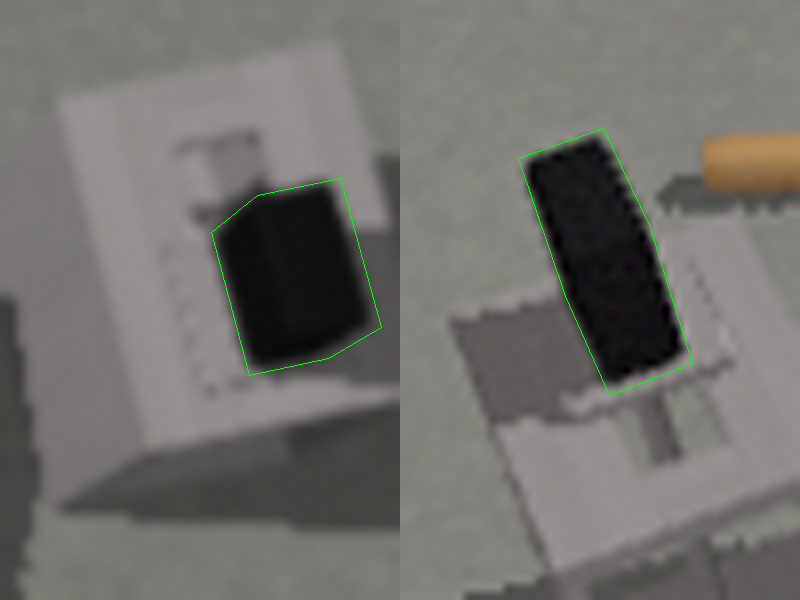

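The overlay fits: the picker is at (546,-237.5) with yaw about 10.5°. Next I refine the strainer and check that nothing tall is near the path.

```bash
python3 - <<'E'
from h import *
from rig import *
from scipy.optimize import least_squares
from scipy.spatial import cKDTree
p=capture("top"); a=p["pixels"].astype(int)
m=np.zeros((384,512),bool); m[190:216,212:236]=((a[...,2]-a[...,0])>35)[190:216,212:236]
g=np.argwhere(m)[:,::-1].astype(float); print(len(g))
t=np.linspace(0,2*np.pi,180); l=np.linspace(-20,20,60)
ring=np.vstack([np.c_[r*np.cos(t),r*np.sin(t),0*t+28] for r in(20.5,21.5)])
bail=np.vstack([np.c_[0*l+o,l,0*l+63] for o in(-1.5,0,1.5)]+[np.c_[0*l,0*l+20,np.linspace(28,62,60)]])
M=np.vstack([ring,bail])
def pr(v):
    c,s=np.cos(v[2]),np.sin(v[2]);return proj(p,np.c_[v[0]+c*M[:,0]-s*M[:,1],v[1]+s*M[:,0]+c*M[:,1],M[:,2]])
f=lambda v:cKDTree(pr(v*[1,1,.01])).query(g)[0]
for x0 in([571,109,-23],[568,112,-15],[574,107,-28]):
    x0=np.array([x0[0],x0[1],np.radians(x0[2])*100]); r=least_squares(f,x0,loss="soft_l1",diff_step=1e-3)
    v=r.x*[1,1,.01]; d=v[:2]-[561,117.6]; e=np.radians(-15.9)
    print(v[:2],np.degrees(v[2]),r.cost,"well frame",d[0]*np.cos(e)+d[1]*np.sin(e),-d[0]*np.sin(e)+d[1]*np.cos(e))
print("bottle tops",unproj(p,[[499,136],[504,95]],200).round())
E
```

```text
73
[573.40317951 111.94573573] -26.29952446113057 3.2144423630325125 well frame 13.477687927075392 -2.039974153559239
[573.39092385 111.93526684] -25.857771589382143 3.2191811222796782 well frame 13.468769200860887 -2.053400071199427
[573.34805826 111.74096621] -28.641668573284576 3.18946767790594 well frame 13.48077403785913 -2.2520104398021488
bottle tops [[ 668. -473.  200.]
 [ 758. -495.  200.]]
```

Request:
{"fn": "drive_tool", "kwargs": {
  "commands": "0 0 0.2 0 0 0 100;0.1 -0.3 0.2 0 0 0 100;0.15 -0.3 0.1 0 0 0.15 100;0.2 -0.35 0 0 0 0.15 100;0.2 -0.35 0 0 0 0.15 100;0.2 -0.35 0 0 0 0.1 100;0.2 -0.35 0 0 0 0.05 100;0.2 -0.35 0 0 0 0 100;0.2 -0.35 0 0 0 0 100;0.2 -0.35 0 0 0 0 100;0.2 -0.35 0 0 0 0 100;0.2 -0.35 0 0 0 0 100;0.2 -0.35 0 0 0 0 100;0.2 -0.35 0 0 0 0 100;0.2 -0.35 0 0 0 0 100;0.2 -0.35 0 0 0 0 100;0.2 -0.35 0 0 0 0 100;0.2 -0.35 0 0 0 0 100;0.2 -0.35 0 0 0 0 100;0.2 -0.35 0 0 0 0 100"
}}

```text
time_s: 2.47
eef_pos: [517.0, -148.2, 298.3]
ee_rot: [0.0, -0.073, 0.997, -0.0]
force: [0.9, 0.6, 0.7]
grip_width: 0.997
grip_force: 0.0
```

Request:
{"fn": "drive_tool", "kwargs": {
  "commands": "0.1 -0.3 0 0 0 0.015 100;0.1 -0.3 0 0 0 0 100;0.06 -0.24 0 0 0 0 100;0 0 0 0 0 0 100;0 0 0 0 0 0 100;0 0 -0.2 0 0 0 100;0 0 -0.25 0 0 0 100;0 0 -0.2 0 0 0 100;0 0 -0.1 0 0 0 100;0 0 0 0 0 0 100;0 0 0 0 0 0 100"
}}

```text
time_s: 3.38
eef_pos: [542.6, -229.7, 224.3]
ee_rot: [0.0, -0.08, 0.997, -0.0]
force: [0.5, 0.5, 1.2]
grip_width: 1.003
grip_force: 0.0
```

```bash
python3 - <<'E'
from rig import *
from h import *
p=capture("scene");s=sense();print(s["eef_pos"],s["ee_rot"],s["joints"])
im=cv2.resize(p["pixels"][110:290,60:240],(600,600),interpolation=cv2.INTER_CUBIC);cv2.imwrite("pics/pre.png",im)
E
```

```text
[ 542.78572489 -229.98606407  224.91632745] [ 8.43613288e-04 -7.96317561e-02  9.96823784e-01 -6.44341811e-04] [-5.99393285e-01  4.71665816e-01  1.33036792e+00  5.85686267e-05
  1.33743661e+00 -2.32963550e+00]
```

View pics/pre.png

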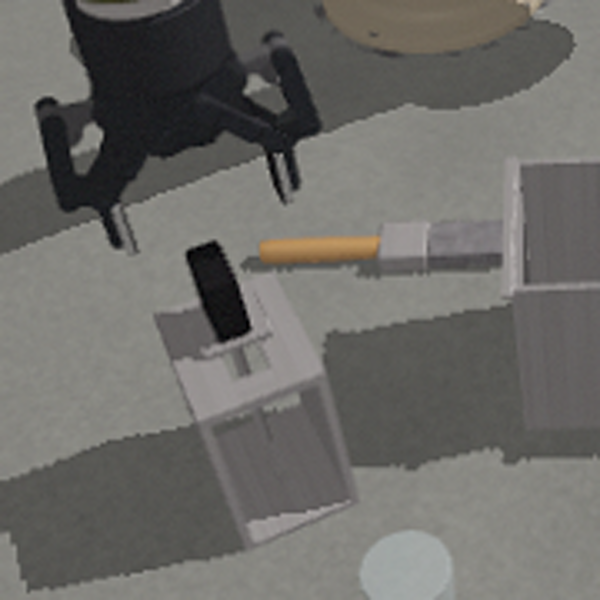

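The fingers straddle the handle (about (220,290) in the crop) from above. I make a small correction and go down.

Request:
{"fn": "drive_tool", "kwargs": {
  "commands": "0.032 -0.075 0 0 0 0.03 100;0 0 0 0 0 0 100;0 0 0 0 0 0 100;0 0 -0.15 0 0 0 100;0 0 -0.15 0 0 0 100;0 0 -0.15 0 0 0 100;0 0 -0.1 0 0 0 100;0 0 -0.04 0 0 0 100;0 0 0 0 0 0 100;0 0 0 0 0 0 100;0 0 0 0 0 0 100"
}}

```text
time_s: 4.35
eef_pos: [545.9, -237.8, 165.4]
ee_rot: [0.001, -0.091, 0.996, -0.001]
force: [-0.1, -0.1, 1.0]
grip_width: 0.995
grip_force: 0.0
```

Request:
{"fn": "drive_tool", "kwargs": {
  "commands": "0 0 0 0 0 0 60;0 0 0 0 0 0 40;0 0 0 0 0 0 30;0 0 0 0 0 0 20;0 0 0 0 0 0 10;0 0 0 0 0 0 0;0 0 0 0 0 0 0;0 0 0 0 0 0 0;0 0 0 0 0 0 0;0 0 0 0 0 0 0;0 0 0 0 0 0 0;0 0 0 0 0 0 0",
  "force": 80
}}

```text
time_s: 5.35
eef_pos: [545.7, -237.7, 164.6]
ee_rot: [0.0, -0.091, 0.996, -0.0]
force: [0.3, 0.8, 3.8]
grip_width: 0.25
grip_force: 78.7
```

Request:
{"fn": "drive_tool", "kwargs": {
  "commands": "0 0 0.05 0 0 0 0;0 0 0.1 0 0 0 0;0 0 0.1 0 0 0 0;0 0 0.1 0 0 0 0;0 0 0.1 0 0 0 0;0 0 0.1 0 0 0 0;0 0 0.1 0 0 0 0;0 0 0.1 0 0 0 0;0 0 0.15 0 0 0 0;0 0 0.15 0 0 0 0;0 0 0.15 0 0 0 0;0 0 0.15 0 0 0 0;0 0 0.1 0 0 0 0;0 0 0.05 0 0 0 0;0 0 0 0 0 0 0;0 0 0 0 0 0 0"
}}

```text
time_s: 6.68
eef_pos: [545.5, -237.6, 313.8]
ee_rot: [-0.0, -0.091, 0.996, 0.0]
force: [0.3, 0.7, -1.4]
grip_width: 0.25
grip_force: 78.2
```

```bash
python3 - <<'E'
from rig import *
from h import *
p=capture("scene");s=sense();print(s["eef_pos"],s["ee_rot"],s["force"],s["wrist_torque"])
im=cv2.resize(p["pixels"][70:250,60:240],(600,600),interpolation=cv2.INTER_CUBIC);cv2.imwrite("pics/lift.png",im)
E
```

```text
[ 545.39026531 -237.53387858  313.46848165] [-6.38885281e-04 -9.11103083e-02  9.95840460e-01  5.31645931e-04] [-0.51040473 -0.04344857 -2.08010903] [0.0492023  0.01668997 0.00437141]
```

View pics/lift.png

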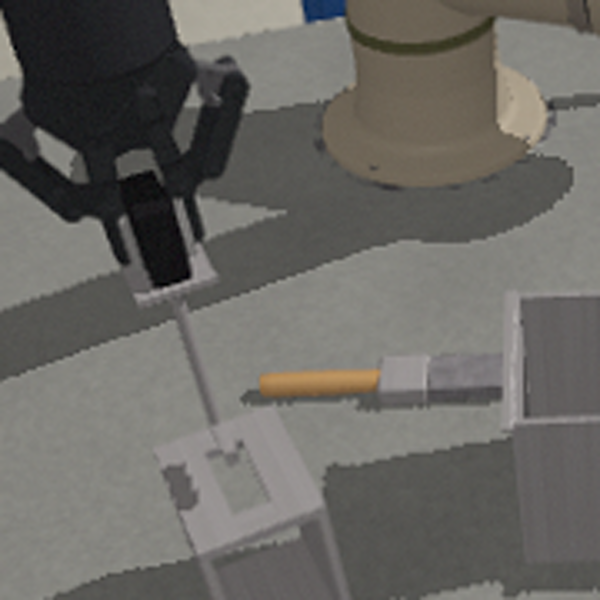

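The picker is held upright and its hook clears the slot, at (225,455). I move it over the well's free side.

Request:
{"fn": "drive_tool", "kwargs": {
  "commands": "0 0.1 0.1 0 0 0 0;-0.01 0.2 0 0 0 -0.07 0;-0.015 0.25 0 0 0 -0.07 0;-0.02 0.25 0 0 0 -0.07 0;-0.02 0.25 0 0 0 -0.07 0;-0.02 0.25 0 0 0 -0.07 0;-0.02 0.25 0 0 0 -0.07 0;-0.02 0.25 0 0 0 -0.07 0;-0.02 0.25 0 0 0 -0.07 0;-0.02 0.25 0 0 0 -0.07 0;-0.02 0.25 0 0 0 -0.07 0;-0.02 0.25 0 0 0 0 0;-0.02 0.25 0 0 0 0 0;-0.01 0.25 0 0 0 0 0;0 0.25 0 0 0 0 0;0 0.13 0 0 0 0 0;0 0 0 0 0 0 0;0 0 0 0 0 0 0;0 0 0 0 0 0 0"
}}

```text
time_s: 8.32
eef_pos: [522.1, 129.6, 324.4]
ee_rot: [-0.0, 0.183, 0.983, -0.0]
force: [0.6, 0.2, -1.7]
grip_width: 0.248
grip_force: 78.4
```

```bash
cat > st.py <<'E'
from rig import *
from h import *
s=sense();q=s["ee_rot"];y=2*np.degrees(np.arctan2(q[2],q[1]))-180
print(s["time_s"],s["eef_pos"].round(1),"picker yaw",round((y+180)%360-180,1),"o",round(s["eef_pos"][2]-29.6,1),s["force"].round(1),s["wrist_torque"].round(2),"tilt",q[[0,3]].round(4))
E
python3 st.py
```

```text
8.3167 [522.1 129.6 324.4] picker yaw -21.1 o 294.8 [ 0.6  0.2 -1.7] [-0.03  0.02  0.04] tilt [-0.0001 -0.0002]
```

```bash
python3 - <<'E'
from rig import *
from h import *
s=sense();p=capture("scene")
x,y,z=s["eef_pos"];o=z-29.6
def L(X,cx,cy,yaw):
    c,si=np.cos(yaw),np.sin(yaw);X=np.array(X,float);return np.c_[cx+c*X[:,0]-si*X[:,1],cy+si*X[:,0]+c*X[:,1],X[:,2]]
H=proj(p,L([[0,0,o-10],[0,0,o-117],[36,0,o-117],[36,0,o-108]],x,y,np.radians(-21.1)))
W=proj(p,L([[60,28,140],[60,-28,140],[-60,-28,140],[-60,28,140]],561,117.6,np.radians(-15.9)))
ox,oy,S=230,90,5
im=cv2.resize(p["pixels"][oy:oy+120,ox:ox+120],None,fx=S,fy=S,interpolation=cv2.INTER_CUBIC)
for P,c,cl in((H,(0,0,255),False),(W,(0,255,0),True)): cv2.polylines(im,[np.round((P-[ox,oy]+.5)*S).astype(int).astype(np.int32)],cl,c)
cv2.imwrite("pics/over.png",im)
E
```

```text
(no output)
```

View pics/over.png

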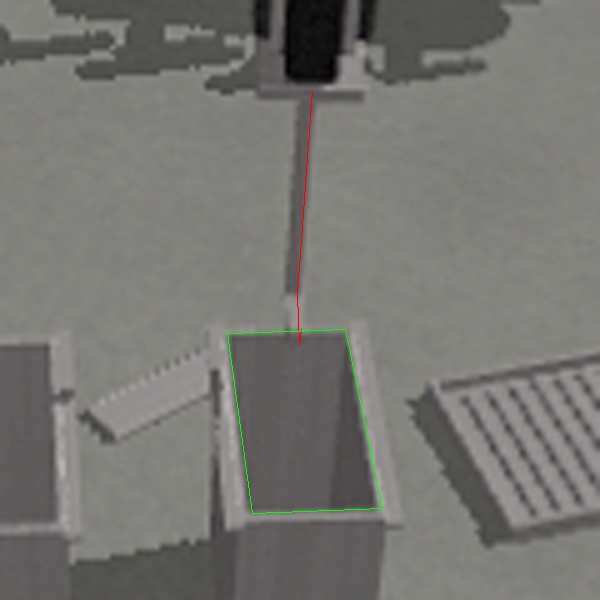

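The overlay shows the picker shaft at about (291,293) against a predicted (297,297), an offset of 2–4 mm. The well fits. I check this in the top camera, where the strainer was measured.

```bash
python3 - <<'E'
from rig import *
from h import *
s=sense();p=capture("top")
x,y,z=s["eef_pos"];o=z-29.6
def L(X,cx,cy,yaw):
    c,si=np.cos(yaw),np.sin(yaw);X=np.array(X,float);return np.c_[cx+c*X[:,0]-si*X[:,1],cy+si*X[:,0]+c*X[:,1],X[:,2]]
H=proj(p,L([[0,0,o],[0,0,o-117],[36,0,o-117],[36,0,o-108]],x,y,np.radians(-21.1)))
C=proj(p,L([[22,22,o],[22,-22,o],[-22,-22,o],[-22,22,o]],x,y,np.radians(-21.1)))
B=proj(p,L([[0,-20,63],[0,20,63]],573.4,111.9,np.radians(-26)))
ox,oy,S=185,160,8
im=cv2.resize(p["pixels"][oy:oy+75,ox:ox+90],None,fx=S,fy=S,interpolation=cv2.INTER_CUBIC)
for P,c,cl in((H,(0,0,255),False),(C,(0,255,0),True),(B,(255,255,0),False)): cv2.polylines(im,[np.round((P-[ox,oy]+.5)*S).astype(np.int32)],cl,c)
cv2.imwrite("pics/over2.png",im); print(((H-[ox,oy]+.5)*S).round())
E
```

```text
[[168. 359.]
 [219. 436.]
 [268. 308.]
 [265. 301.]]
```

View pics/over2.png

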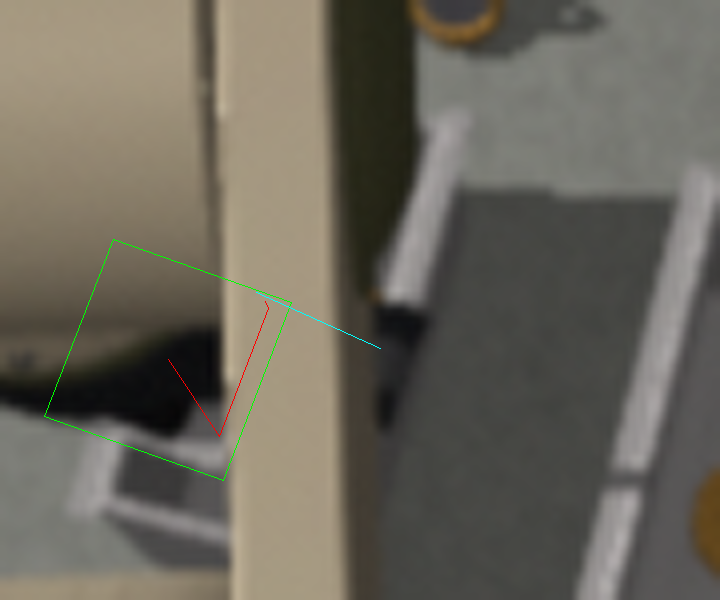

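Image 8 shows that the arm hides the hook in the top view, so it settles nothing. I split the difference with a nudge of +3, +2.5 mm and let the hook down, watching the force.

Request:
{"fn": "drive_tool", "kwargs": {
  "commands": "0.03 0.025 -0.05 0 0 0 0;0 0 -0.1 0 0 0 0;0 0 -0.1 0 0 0 0;0 0 -0.1 0 0 0 0;0 0 -0.1 0 0 0 0;0 0 -0.1 0 0 0 0;0 0 -0.1 0 0 0 0;0 0 -0.1 0 0 0 0;0 0 -0.1 0 0 0 0;0 0 -0.1 0 0 0 0;0 0 -0.1 0 0 0 0;0 0 -0.1 0 0 0 0;0 0 -0.1 0 0 0 0;0 0 -0.1 0 0 0 0;0 0 -0.03 0 0 0 0;0 0 0 0 0 0 0;0 0 0 0 0 0 0"
}}

```text
time_s: 9.83
eef_pos: [525.3, 132.9, 186.6]
ee_rot: [0.0, 0.183, 0.983, 0.0]
force: [0.4, 0.6, -1.0]
grip_width: 0.248
grip_force: 78.5
```

```bash
python3 st.py
```

```text
9.8333 [525.3 132.9 186.6] picker yaw -21.0 o 157.0 [ 0.4  0.6 -1. ] [0.02 0.02 0.01] tilt [0.0002 0.    ]
```

Request:
{"fn": "drive_tool", "kwargs": {
  "commands": "0.035 -0.014 0 0 0 0 0;0.04 -0.015 0 0 0 0 0;0.04 -0.015 0 0 0 0 0;0.04 -0.015 0 0 0 0 0;0.04 -0.015 0 0 0 0 0;0.04 -0.015 0 0 0 0 0;0.04 -0.015 0 0 0 0 0;0.04 -0.015 0 0 0 0 0;0.03 -0.015 0 0 0 0 0;0 0 0 0 0 0 0;0 0 0 0 0 0 0"
}}

```text
time_s: 10.75
eef_pos: [559.6, 119.4, 186.3]
ee_rot: [-0.0, 0.183, 0.983, 0.0]
force: [-0.8, 0.2, -1.3]
grip_width: 0.245
grip_force: 78.5
```

```bash
python3 st.py
```

```text
10.75 [559.6 119.4 186.3] picker yaw -21.1 o 156.7 [-0.8  0.2 -1.3] [ 0.02  0.03 -0.02] tilt [-0.0001  0.    ]
```

Request:
{"fn": "drive_tool", "kwargs": {
  "commands": "0 0 0.03 0 0 0 0;0 0 0.03 0 0 0 0;0 0 0.03 0 0 0 0;0 0 0.02 0 0 0 0;0 0 0.02 0 0 0 0;0 0 0.02 0 0 0 0;0 0 0.02 0 0 0 0;0 0 0.02 0 0 0 0;0 0 0.03 0 0 0 0;0 0 0.03 0 0 0 0;0 0 0.03 0 0 0 0;0 0 0.03 0 0 0 0;0 0 0.03 0 0 0 0;0 0 0 0 0 0 0;0 0 0 0 0 0 0;0 0 0 0 0 0 0"
}}

```text
time_s: 12.08
eef_pos: [559.5, 119.5, 220.2]
ee_rot: [-0.0, 0.183, 0.983, -0.0]
force: [-0.5, -0.3, -2.1]
grip_width: 0.245
grip_force: 78.5
```

```bash
python3 st.py; python3 - <<'E'
from rig import *
import numpy as np
F=[];
for i in range(6):
    capture("scene");s=sense();F.append(np.r_[s["force"],s["wrist_torque"]])
print(np.mean(F,0).round(2))
E
```

```text
12.0833 [559.5 119.5 220.2] picker yaw -21.0 o 190.6 [-0.5 -0.3 -2.1] [ 0.02  0.02 -0.01] tilt [-0.0002 -0.    ]
[-0.14 -0.04 -2.86  0.03  0.   -0.  ]
```

The load has grown by about 1.2 N, which fits the strainer's weight. I keep lifting gently.

Request:
{"fn": "drive_tool", "kwargs": {
  "commands": "0 0 0.03 0 0 0 0;0 0 0.05 0 0 0 0;0 0 0.07 0 0 0 0;0 0 0.09 0 0 0 0;0 0 0.1 0 0 0 0;0 0 0.1 0 0 0 0;0 0 0.1 0 0 0 0;0 0 0.1 0 0 0 0;0 0 0.1 0 0 0 0;0 0 0.1 0 0 0 0;0 0 0.1 0 0 0 0;0 0 0.1 0 0 0 0;0 0 0.1 0 0 0 0;0 0 0.1 0 0 0 0;0 0 0.1 0 0 0 0;0 0 0.09 0 0 0 0;0 0 0.07 0 0 0 0;0 0 0.05 0 0 0 0;0 0 0.02 0 0 0 0;0 0 0 0 0 0 0"
}}

```text
time_s: 14.05
eef_pos: [559.6, 119.4, 377.7]
ee_rot: [0.0, 0.183, 0.983, 0.0]
force: [-0.8, 0.2, -3.3]
grip_width: 0.249
grip_force: 78.5
```

```bash
python3 st.py; python3 - <<'E'
from rig import *
from h import *
p=capture("scene");im=p["pixels"]
print([(d["position"],round(d["confidence"],2)) for d in boxes_of(p,"strainer")])
cv2.imwrite("pics/held.png",cv2.resize(im[60:210,230:380],(600,600),interpolation=cv2.INTER_CUBIC))
E
```

```text
14.05 [559.6 119.4 377.7] picker yaw -21.0 o 348.1 [-0.8  0.2 -3.3] [ 0.04  0.06 -0.04] tilt [0.0001 0.    ]
[([287.3, 251.2], 0.74), ([332.0, 240.2], 0.68), ([292.5, 154.9], 0.57)]
```

View pics/held.png

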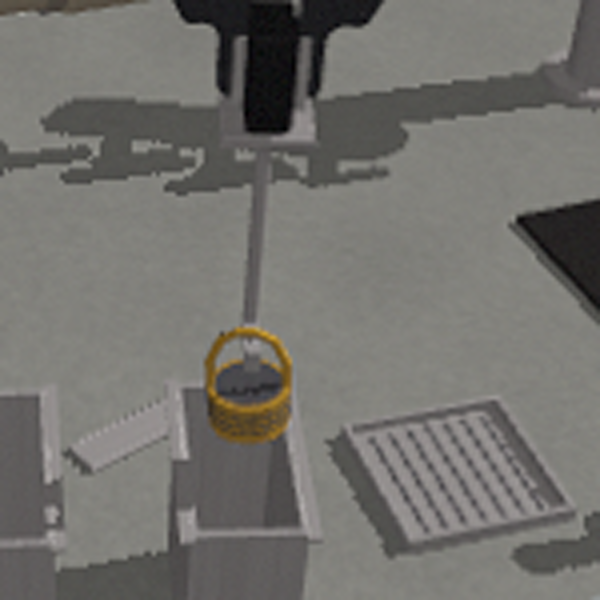

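The strainer hangs upright on the hook, with the bail arch at (250,335) centred on the prong and the body at (250,400). It is clear of the well. I carry it smoothly to the tray.

Request:
{"fn": "drive_tool", "kwargs": {
  "commands": "-0.008 0.018 0 0 0 0 0;-0.016 0.037 0 0 0 0 0;-0.024 0.055 0 0 0 0 0;-0.032 0.074 0 0 0 0 0;-0.04 0.092 0 0 0 0 0;-0.047 0.11 0 0 0 0 0;-0.047 0.11 0 0 0 0 0;-0.047 0.11 0 0 0 0 0;-0.047 0.11 0 0 0 0 0;-0.047 0.11 0 0 0 0 0;-0.047 0.11 0 0 0 0 0;-0.047 0.11 0 0 0 0 0;-0.047 0.11 0 0 0 0 0;-0.047 0.11 0 0 0 0 0;-0.047 0.11 0 0 0 0 0;-0.047 0.11 0 0 0 0 0;-0.047 0.11 0 0 0 0 0;-0.047 0.11 0 0 0 0 0;-0.04 0.092 0 0 0 0 0;-0.032 0.074 0 0 0 0 0"
}}

```text
time_s: 15.82
eef_pos: [478.7, 307.8, 377.4]
ee_rot: [-0.0, 0.182, 0.983, 0.0]
force: [0.3, -0.3, -3.7]
grip_width: 0.243
grip_force: 78.5
```

Request:
{"fn": "drive_tool", "kwargs": {
  "commands": "-0.024 0.055 0 0 0 0 0;-0.016 0.037 0 0 0 0 0;-0.008 0.018 0 0 0 0 0;0 0 0 0 0 0 0;0 0 0 0 0 0 0;0 0 -0.03 0 0 0 0;0 0 -0.06 0 0 0 0;0 0 -0.09 0 0 0 0;0 0 -0.1 0 0 0 0;0 0 -0.1 0 0 0 0;0 0 -0.1 0 0 0 0;0 0 -0.1 0 0 0 0;0 0 -0.1 0 0 0 0;0 0 -0.1 0 0 0 0;0 0 -0.1 0 0 0 0;0 0 -0.1 0 0 0 0;0 0 -0.08 0 0 0 0;0 0 -0.06 0 0 0 0;0 0 -0.04 0 0 0 0;0 0 0 0 0 0 0"
}}

```text
time_s: 17.48
eef_pos: [474.3, 317.6, 260.6]
ee_rot: [-0.0, 0.183, 0.983, -0.0]
force: [-0.5, -0.4, -3.2]
grip_width: 0.25
grip_force: 78.5
```

```bash
python3 st.py; python3 - <<'E'
from rig import *
from h import *
for n in("scene","top"):
    p=capture(n);print([(d["position"],round(d["confidence"],2)) for d in boxes_of(p,"strainer")])
    if n=="scene":
        a=p["pixels"].astype(int);m=np.zeros(a.shape[:2],np.uint8);m[110:200,310:380]=((a[...,2]-a[...,0])>40)[110:200,310:380]
        q=np.argwhere(m)[:,::-1];print(len(q),q.min(0),q.max(0)); print("expected strainer centre now",proj(p,[[489,313.3,77],[489,313.3,127]]))
        cv2.imwrite("pics/low.png",p["pixels"])
E
```

```text
17.4833 [474.3 317.6 260.6] picker yaw -21.0 o 231.0 [-0.5 -0.4 -3.2] [ 0.    0.04 -0.03] tilt [-0.0005 -0.0003]
[([288.0, 252.3], 0.71), ([349.2, 158.8], 0.68)]
181 [339 144] [356 166]
expected strainer centre now [[347.31056097 156.81322307]
 [350.43924801 141.4632315 ]]
[([196.0, 153.9], 0.82), ([138.1, 234.9], 0.49), ([242.5, 159.4], 0.48)]
```

Request:
{"fn": "drive_tool", "kwargs": {
  "commands": "0 0 -0.04 0 0 0 0;0 0 -0.06 0 0 0 0;0 0 -0.06 0 0 0 0;0 0 -0.06 0 0 0 0;0 0 -0.06 0 0 0 0;0 0 -0.06 0 0 0 0;0 0 -0.05 0 0 0 0;0 0 -0.04 0 0 0 0;0 0 -0.03 0 0 0 0;0 0 -0.02 0 0 0 0;0 0 -0.015 0 0 0 0;0 0 -0.015 0 0 0 0;0 0 -0.015 0 0 0 0;0 0 -0.015 0 0 0 0;0 0 -0.015 0 0 0 0;0 0 -0.015 0 0 0 0;0 0 -0.015 0 0 0 0;0 0 -0.015 0 0 0 0;0 0 -0.015 0 0 0 0;0 0 0 0 0 0 0"
}}

```text
time_s: 19.35
eef_pos: [474.4, 317.6, 199.6]
ee_rot: [-0.0, 0.183, 0.983, -0.0]
force: [0.5, -0.2, -1.6]
grip_width: 0.251
grip_force: 78.5
```

Request:
{"fn": "drive_tool", "kwargs": {
  "commands": "0 0 -0.02 0 0 0 0;0 0 -0.02 0 0 0 0;0 0 -0.02 0 0 0 0;0 0 -0.02 0 0 0 0;0 0 -0.02 0 0 0 0;0 0 -0.01 0 0 0 0;0 0 0 0 0 0 0;0 0 0 0 0 0 0;0 0 0 0 0 0 0"
}}

```text
time_s: 20.1
eef_pos: [474.5, 317.6, 189.0]
ee_rot: [0.0, 0.183, 0.983, 0.0]
force: [0.1, 0.6, -2.4]
grip_width: 0.248
grip_force: 78.5
```

```bash
python3 st.py; python3 - <<'E'
from rig import *
from h import *
p=capture("scene");a=p["pixels"].astype(int);m=np.zeros(a.shape[:2],np.uint8);m[110:210,310:380]=((a[...,2]-a[...,0])>40)[110:210,310:380]
q=np.argwhere(m)[:,::-1];print(len(q),q.min(0),q.max(0))
c=[489,313.3];t=np.linspace(0,6.28,40)
M=np.vstack([[c[0]+22*np.cos(t),c[1]+22*np.sin(t),0*t+z] for z in(4,28)]) 
X=np.vstack([np.c_[c[0]+22*np.cos(t),c[1]+22*np.sin(t),0*t+z] for z in(4,28)]+[[[c[0],c[1],64]]]);P=proj(p,X);print(P.min(0),P.max(0))
E
```

```text
20.1 [474.5 317.6 189. ] picker yaw -21.0 o 159.4 [ 0.1  0.6 -2.4] [ 0.05  0.02 -0.05] tilt [0.0001 0.0001]
179 [336 161] [353 183]
[334.95437943 160.64189664] [352.65536315 183.08483158]
```

The strainer stands upright on the tray: its silhouette matches the standing model within 1 px. I unhook by backing straight out.

Request:
{"fn": "drive_tool", "kwargs": {
  "commands": "-0.03 0.0115 0 0 0 0 0;-0.04 0.015 0 0 0 0 0;-0.04 0.015 0 0 0 0 0;-0.04 0.0155 0 0 0 0 0;-0.04 0.0155 0 0 0 0 0;-0.04 0.0155 0 0 0 0 0;-0.04 0.0155 0 0 0 0 0;-0.04 0.0155 0 0 0 0 0;-0.04 0.0155 0 0 0 0 0;-0.04 0.0155 0 0 0 0 0;-0.04 0.0155 0 0 0 0 0;-0.03 0.011 0 0 0 0 0;0 0 0 0 0 0 0;0 0 0 0 0 0 0"
}}

```text
time_s: 21.32
eef_pos: [428.4, 335.4, 189.0]
ee_rot: [0.0, 0.183, 0.983, 0.0]
force: [-0.1, 0.1, -2.0]
grip_width: 0.25
grip_force: 78.5
```

```bash
python3 st.py; python3 - <<'E'
from rig import *
from h import *
p=capture("scene");a=p["pixels"].astype(int);m=np.zeros(a.shape[:2],np.uint8);m[110:210,310:380]=((a[...,2]-a[...,0])>40)[110:210,310:380]
q=np.argwhere(m)[:,::-1];print(len(q),q.min(0),q.max(0))
E
```

```text
21.3167 [428.4 335.4 189. ] picker yaw -21.0 o 159.4 [-0.1  0.1 -2. ] [0.05 0.01 0.04] tilt [0.0001 0.    ]
189 [336 161] [353 183]
```

Request:
{"fn": "drive_tool", "kwargs": {
  "commands": "0 0 0.1 0 0 0 0;0 0 0.15 0 0 0 0;0 0 0.2 0 0 0 0;0 0 0.2 0 0 0 0;0 0 0.2 0 0 0 0;0 0 0.2 0 0 0 0;0 0 0.2 0 0 0 0;0 0 0.15 0 0 0 0;0 0 0.1 0 0 0 0;0 0 0 0 0 0 0"
}}

```text
time_s: 22.2
eef_pos: [428.9, 335.4, 341.3]
ee_rot: [0.002, 0.183, 0.983, 0.001]
force: [1.0, 0.6, -1.9]
grip_width: 0.247
grip_force: 78.6
```

Request:
{"fn": "drive_tool", "kwargs": {
  "commands": "0.03 -0.15 0 0 0 0 0;0.05 -0.25 0 0 0 0.05 0;0.06 -0.3 0 0 0 0.05 0;0.06 -0.3 0 0 0 0.05 0;0.06 -0.3 0 0 0 0.05 0;0.06 -0.3 0 0 0 0.05 0;0.06 -0.3 0 0 0 0.05 0;0.06 -0.3 0 0 0 0.05 0;0.06 -0.3 0 0 0 0.05 0;0.06 -0.3 0 0 0 0.05 0;0.06 -0.3 0 0 0 0.05 0;0.06 -0.3 0 0 0 0.05 0;0.06 -0.3 0 0 0 0.05 0;0.06 -0.3 0 0 0 0.05 0;0.06 -0.3 0 0 0 0.05 0;0.06 -0.3 0 0 0 0 0;0.06 -0.3 0 0 0 0 0;0.06 -0.3 0 0 0 0 0;0.06 -0.25 0 0 0 0 0;0 0 0 0 0 0 0"
}}

```text
time_s: 23.87
eef_pos: [538.4, -213.9, 336.7]
ee_rot: [-0.001, -0.089, 0.996, 0.0]
force: [-0.1, 0.3, -2.1]
grip_width: 0.248
grip_force: 78.8
```

```bash
python3 st.py
```

```text
23.8667 [ 538.4 -213.9  336.7] picker yaw 10.2 o 307.1 [-0.1  0.3 -2.1] [ 0.01 -0.04  0.01] tilt [-0.0013  0.0003]
```

Request:
{"fn": "drive_tool", "kwargs": {
  "commands": "0 0 0 0 0 0 0;0.04 -0.1 0 0 0 0.004 0;0.03 -0.1 0 0 0 0 0;0 0 -0.1 0 0 0 0;0 0 0 0 0 0 0;0 0 0 0 0 0 0;0 0 0 0 0 0 0"
}}

```text
time_s: 24.45
eef_pos: [545.4, -229.1, 328.9]
ee_rot: [-0.0, -0.093, 0.996, 0.0]
force: [0.6, -0.0, -1.2]
grip_width: 0.245
grip_force: 78.8
```

```bash
python3 st.py
```

```text
24.45 [ 545.4 -229.1  328.9] picker yaw 10.7 o 299.3 [ 0.6 -0.  -1.2] [0.02 0.03 0.  ] tilt [-0.0001  0.0001]
```

Request:
{"fn": "drive_tool", "kwargs": {
  "commands": "0.002 -0.085 0 0 0 -0.006 0;0 0 -0.1 0 0 0 0;0 0 0 0 0 0 0;0 0 0 0 0 0 0;0 0 0 0 0 0 0"
}}

```text
time_s: 24.87
eef_pos: [545.6, -238.1, 318.8]
ee_rot: [-0.0, -0.09, 0.996, 0.0]
force: [0.4, 0.6, -2.1]
grip_width: 0.246
grip_force: 78.9
```

```bash
python3 st.py
```

```text
24.8667 [ 545.6 -238.1  318.8] picker yaw 10.4 o 289.2 [ 0.4  0.6 -2.1] [-0.01  0.01  0.02] tilt [-0.0001  0.0001]
```

Request:
{"fn": "drive_tool", "kwargs": {
  "commands": "0 0.005 -0.08 0 0 0 0;0 0 -0.1 0 0 0 0;0 0 -0.1 0 0 0 0;0 0 -0.1 0 0 0 0;0 0 -0.1 0 0 0 0;0 0 -0.1 0 0 0 0;0 0 -0.1 0 0 0 0;0 0 -0.1 0 0 0 0;0 0 -0.1 0 0 0 0;0 0 -0.1 0 0 0 0;0 0 -0.1 0 0 0 0;0 0 -0.1 0 0 0 0;0 0 -0.1 0 0 0 0;0 0 -0.1 0 0 0 0;0 0 -0.08 0 0 0 0;0 0 -0.03 0 0 0 0;0 0 -0.02 0 0 0 0;0 0 0 0 0 0 0;0 0 0 0 0 0 0"
}}

```text
time_s: 26.45
eef_pos: [545.9, -237.8, 168.3]
ee_rot: [0.0, -0.09, 0.996, -0.0]
force: [0.3, -1.2, -1.4]
grip_width: 0.247
grip_force: 78.9
```

```bash
python3 st.py
```

```text
26.45 [ 545.9 -237.8  168.3] picker yaw 10.4 o 138.7 [ 0.3 -1.2 -1.4] [-0.01 -0.01 -0.08] tilt [ 0.0003 -0.0003]
```

Request:
{"fn": "drive_tool", "kwargs": {
  "commands": "0 0 -0.01 0 0 0 0;0 0 -0.01 0 0 0 0;0 0 -0.01 0 0 0 0;0 0 -0.005 0 0 0 0;0 0 0 0 0 0 0;0 0 0 0 0 0 0"
}}

```text
time_s: 26.95
eef_pos: [545.7, -237.7, 164.6]
ee_rot: [0.0, -0.09, 0.996, -0.0]
force: [-0.6, 1.3, 0.7]
grip_width: 0.245
grip_force: 79.2
```

```bash
python3 st.py
```

```text
26.95 [ 545.7 -237.7  164.6] picker yaw 10.4 o 135.0 [-0.6  1.3  0.7] [ 0.08  0.18 -0.05] tilt [ 0.0001 -0.0001]
```

The picker is seated again, with the load taken by the stand. I release and withdraw.

Request:
{"fn": "drive_tool", "kwargs": {
  "commands": "0 0 0 0 0 0 30;0 0 0 0 0 0 40;0 0 0 0 0 0 60;0 0 0 0 0 0 80;0 0 0 0 0 0 100;0 0 0 0 0 0 100;0 0 0 0 0 0 100;0 0 0 0 0 0 100;0 0 0.05 0 0 0 100;0 0 0.1 0 0 0 100;0 0 0.2 0 0 0 100;0 0 0.2 0 0 0 100;0 0 0.3 0 0 0 100;0 0 0.3 0 0 0 100;-0.2 0.2 0.3 0 0 0 100;-0.3 0.3 0 0 0 0 100;-0.3 0.3 0 0 0 0 100;-0.3 0.3 0 0 0 0 100;0 0 0 0 0 0 100;0 0 0 0 0 0 100"
}}

```text
time_s: 28.62
eef_pos: [436.5, -128.3, 311.0]
ee_rot: [0.001, -0.091, 0.996, -0.001]
force: [0.5, -0.1, 0.3]
grip_width: 0.998
grip_force: 0.0
```

```bash
python3 st.py; python3 - <<'E'
from rig import *
from h import *
p=capture("scene");t=capture("top")
o=np.zeros((600,800,3),np.uint8)
c=lambda a,x,y:cv2.resize(a[y:y+75,x:x+100],(400,300),interpolation=cv2.INTER_CUBIC)
o[:300,:400]=c(p["pixels"],80,165);o[300:,:400]=c(p["pixels"],290,140);o[:300,400:]=c(t["pixels"],330,160);o[300:,400:]=c(t["pixels"],90,200)
cv2.imwrite("pics/end.png",o)
a=cv2.imread("pics/scene1.png").astype(int);d=np.abs(a-p["pixels"])[165:240,80:180].max(2);print("stand diff",(d>40).sum())
E
```

```text
28.6167 [ 436.5 -128.3  311. ] picker yaw 10.4 o 281.4 [ 0.5 -0.1  0.3] [-0.03 -0.06 -0.02] tilt [ 0.0011 -0.0008]
stand diff 49
```

View pics/end.png

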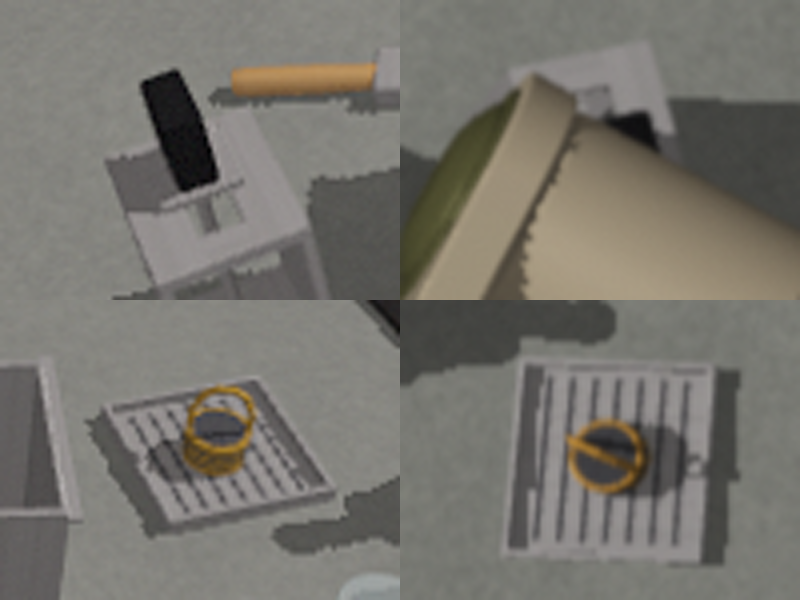

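The picker hangs in its stand as before (handle at (180,130)). The strainer stands upright in the middle of the tray (at (218,440) in the scene crop and (607,458) in the top crop).

```bash
python3 -c "
from rig import *
print(finish_job())"
```

```text
the job is handed in; nothing more can be done
None
```

The job is handed in at about 29 s on the robot's clock: the strainer stands upright near the middle of the drip tray, and the picker is unhooked and back in its stand as found; no verdict was returned.

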